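Glue press: lever up the platen, load the notebook, trip the catch

TASK

Put the notebook, whose leather edge strip has just been glued on, into the gluing press, without grasping anything. With your fingertips press the lever's red pad right down until the heavy green platen stays up on its catch, and let the lever come back up; then push the notebook across the board until its leather edge is square and fully home against the fence under the raised platen, and finally press the yellow tab so that the platen comes down on the strip. Move the platen only by the lever and the tab, keep the notebook flat on the board, and leave the other things where they are.

Things in the scene. Friction and masses are not known exactly. Their poses are not given: they have to be found in the camera images.
- press: Gluing press fixed to the table: pale wooden board, top 18 mm above the table, with green metal parts. Origin: on the table under the middle of the fence face. +x points along the push, into the press; y across it, z up. The board runs from x -0.25 to +0.036 m and is 330 mm wide (y +-0.165). Only the notebook lies within y +-0.12 for x below -0.06.
- fence (a point): Middle of the fence face at board height: a green ledge 7 mm high and 228 mm wide, at x 0 of the press, where the leather edge must end. The platen's hinge axis runs along y, 18 mm behind the fence face and 41 mm above the table.
- platen (a joint): Angle in rad of the green platen (2.4 kg, 200 mm wide across y, reaching 75 mm out from its hinge over the bed). 0: closed on the empty bed, mouth blocked. About 0.12: flat on the notebook. About 0.44: resting on its catch, the mouth 36 mm high in front, 18 mm at the fence. Let go, it sinks by its own weight in about a second, slowed by a damper.
- lever_pad (a point): Middle of the top of the red pad on the lever's long end, 50 x 28 mm (long side along the press's x), on the press's +y side. At rest 128 mm above the table; pressing it 71 mm down raises the platen past its catch. It swings about a pivot on the press at x -0.095, y +0.140, z 0.047 m, so on the way down it also moves 25 mm along the press's -x. Takes 8 to 15 N.
- lever_bar (a joint): Lever angle in rad: 0 at rest (pad up), growing as the pad is pressed, stop at 0.58. The catch snaps in under the raised platen by about 0.52. A spring lifts the pad back when it is let go; the platen then stays up on the catch.
- notebook: Loose blue notebook lying on the board in front of the platen, 207 mm wide across the push, 153 mm along it, 13 mm thick, brown leather strip on the edge towards the fence, black wire coil along the edge towards you. Origin: underside, midway. Its -y axis points to the leather edge, its x axis runs along that edge.
- leather_edge (a point): Middle of the notebook's leather edge at half thickness, 77 mm along -y from its origin.
- coil_edge (a point): Middle of the notebook's coil edge, where it is pushed, at half thickness (24 mm above the table); 153 mm from the leather edge. Pushed by one finger in its middle the notebook keeps its skew and jams with one corner at the fence; two spread fingers, or pushing the side that lags, bring it square.
- catch_tab (a point): Middle of the top of the yellow thumb tab of the catch, 34 x 26 mm, 56 mm above the table, on the press's -y side. Pressed 12 to 25 mm straight down it frees the raised platen; takes 2 to 8 N. Keep it down until the platen has begun to sink.
- catch_hook (a joint): Catch angle in rad: 0 at rest, or hooked under the raised platen's pin; grows as the yellow tab is pressed, stop at 0.37. A light spring returns it.
- glue_bottle: White squeeze bottle with a red nozzle, 36 mm wide, 114 mm tall; leave it.
- bone_folder: Flat cream bone folder, 22 x 136 x 6 mm; leave it.
- beeswax: Yellow block of beeswax, 34 x 52 x 19 mm; leave it.

How it is judged (in metres and radians):
On the way, in this order (a step that is already met when the one before it is completed fails the run):
1. the lever is pressed down and the platen is up with its catch under it (value of joint lever_bar above 0.45 rad and value of joint platen above 0.42 rad and value of joint catch_hook below 0.06 rad), for 0.05 s.
2. the notebook is pushed home against the fence while the platen stands on its catch and the lever is back up (x of leather_edge in the frame of press above -0.005 m and angle between the x axis of notebook and the y axis of press, either way round below 0.035 rad and value of joint platen above 0.4 rad and value of joint lever_bar below 0.06 rad), for 0.2 s.
At the end, for the whole second after the job is handed in: The platen lies on the notebook (angle 0.07 to 0.17 rad, bearing on it with over 3 N); the leather edge is within 5 mm of the fence and square to it within 0.035 rad; the lever and the catch are back at rest (below 0.06 rad) and the notebook is still (x of leather_edge in the frame of press above -0.005 m and angle between the x axis of notebook and the y axis of press, either way round below 0.035 rad and value of joint platen between 0.07 and 0.17 rad and value of joint each of lever_bar, catch_hook below 0.06 rad and contact force between platen and notebook above 3 N and linear speed of notebook below 0.01 m/s); the robot touches nothing.
It fails at once if the notebook is lifted or tipped off the board (height (world z) of notebook above 0.03 m or angle between notebook's own z axis and vertical above 0.12 rad).
It fails at once if the platen is worked by hand instead of by the lever and the tab (contact force between the fingers and platen above 3 N).
It fails at once if one of the other things is moved by more than 25 mm (distance of any of glue_bottle, bone_folder, beeswax from where it was at the start of the episode above 0.025 m).
It also fails if it takes over 62 s, if anything falls off the work surface, if the arm or the gripper's body presses on something with over 40 N, if the wrist force passes 120 N, or if a joint passes its speed limit or range.

ROBOT

A 6-joint arm with a two-finger parallel gripper is mounted at the origin on the work surface; the furniture and walls round the work are solid. World frame = base frame: x ahead of the robot, y to its left, z up, the work surface at z = 0. Lengths are in mm, angles in rad, forces in N, time in s.
With the tool pointing down it reaches from about 275 to 1000 mm from the base axis. Payload 8.4 kg.
Tool frame: the origin (TCP) lies at the very end of the fingers, on their centre line; the grasp point (between the pads) lies 19 mm behind it; z points along the fingers, y is the line along which they close (so a half turn about z gives the same grasp; the last joint's range is limited). The gripper opens to 85 mm and grips with 20 to 120 N. Pads are 22 mm wide; open, the fingers measure 114 mm over their backs; the gripper's body (76 mm by 85 mm) begins 54 mm behind the grasp point. The pads swing forward as they close: fully open they stand 13 mm farther back than shut.
Start: joints at [-1.222, 0.353, 1.633, -0, 1.155, -0.002], TCP at [214.779, -586.939, 231.281] pointing down, gripper open.
Joint ranges: [-2.63, 2.63], [-0.92, 2.1], [0.06, 2.66], [-1.3, 4.44], [0, 2.69], [-3.02, 3.02]. Speed limits (rad/s): [2.22, 2.22, 2.79, 3.14, 3.14, 3.14].

INTERFACE

Orientations are given as a unit quaternion [x, y, z, w].
In Python, from plant import observe, grab_frame, close_job gives the robot as it stands. The module is installed in compiled form; this text tells all that it offers.
- The arm moves only by the tool move_arm, never from a script. Its argument "targets" is a list of rows, each an object with "fingers": the opening, from 0 (shut) to 1 (fully open); "xyz": the shift along the tool's x, y, z in m, a list of three; "rot": the turn, a rotation vector about the tool's x, y, z in degrees, a list of three. In form: [{"fingers": fingers, "xyz": [x, y, z], "rot": [rx, ry, rz]}, ...]. A call has 1 to 20 rows; each row is the pose to reach, as a shift and turn from the pose commanded when the call began, along the tool's axes at that moment; what a row does not reach only later rows make up. A row lasts 1/12 s, in which the tool goes at most 41.7 mm and 7.16 degrees, less where a joint would pass 70% of its speed; a pose out of reach is approached as far as the arm can. A call with a gripper value outside its range is refused whole. The fingers move at their own pace and stop on an object; "squeeze" is the grip in N (left out, the last holds). Time passes only in rows, so rows that repeat a pose let the fingers close. It gives the time, the measured TCP pose, the force, the opening and the grip force at its end, in the units of the state.
- observe(): the state, without advancing time (a new reading comes with each control period).
- grab_frame(name): name is "scene" or "top"; returns a dict with "frame" (480x640x3 uint8, blue, green, red), "fx", "fy", "cx", "cy" (pixels), "pose" (4x4, takes a point from camera to world coordinates). Camera axes: x right, y up, looking along -z (the intrinsics and any distortion apply to the point x, -y, -z); pixel columns grow to the right and rows downward; lengths in mm; the calibration is good to about 2 mm. A picture is of the moment at which its call begins. There is no depth.
- close_job(): hands the job in; it is judged then, once.
The state is a dict: "clock": time; "qpos": joint angles; "joint_vel": joint speeds; "effort": joint torques, N m; "ee_pos": TCP position; "orientation": TCP orientation; "ft_force": force on the tool from outside, world axes, zero at the start; "torque": the same for the moment, N m; "grip_width": finger opening in mm; "finger_force": force on a finger pad.
Only numpy, scipy, OpenCV 4.12 (cv2) and the standard library are available. Lean on these libraries where they do the work, as an engineer would, in place of code of your own. Each camera call takes 0.05 s, during which the arm holds its last target. There are 200 camera calls.

## Working session

There is one attempt and no reset: what is moved stays moved. The work goes in short steps, Python scripts to look and compute and a tool call to move; the robot and the scene stay as the last step left them, time stands still between calls to the robot, and variables do not carry over. Pictures are saved under pics/ and viewed, at most 10 in all, crops included, and the job is handed in when it is done.

Besides the shell and the picture viewer there is one more tool, called after "Call:" by a JSON object that holds its "op" and its "data". move_arm: Moves the arm, as the interface text tells. Its arguments: {"type":"object","properties":{"targets":{"type":"array"},"squeeze":{"type":"number"}},"required":["targets"]}

```bash
mkdir -p pics; python3 - <<'E'
from plant import *
import cv2,numpy as np
for n in("scene","top"):
    f=grab_frame(n);cv2.imwrite(f"pics/{n}0.png",f["frame"]);print(n,f["fx"],f["fy"],f["cx"],f["cy"],[k for k in f]);print(np.round(f["pose"],3).tolist())
s=observe();print(s["ee_pos"],s["orientation"],s["ft_force"],s["clock"],s["grip_width"])
E
```

```text
scene 483.0152866651672 483.0152866651672 315.02251793127533 239.2316827934212 ['frame', 'fx', 'fy', 'cx', 'cy', 'pose']
[[-0.806, 0.37, -0.461, -27.982], [-0.591, -0.474, 0.653, 622.126], [0.023, 0.799, 0.601, 774.718], [0.0, 0.0, 0.0, 1.0]]
top 521.2440334695252 521.2440334695252 324.43717397552 236.99830026708636 ['frame', 'fx', 'fy', 'cx', 'cy', 'pose']
[[-0.007, 0.991, -0.136, 330.289], [-1.0, -0.009, -0.014, -129.389], [-0.016, 0.136, 0.991, 1187.174], [0.0, 0.0, 0.0, 1.0]]
[ 214.62287746 -586.53034417  230.6199494 ] [ 9.84661668e-01  1.74473447e-01 -1.04536118e-04 -6.36084230e-04] [ 0.72830814 -0.04190504 -0.56123765] 0.1 85.50774367872366
```

View pics/scene0.png

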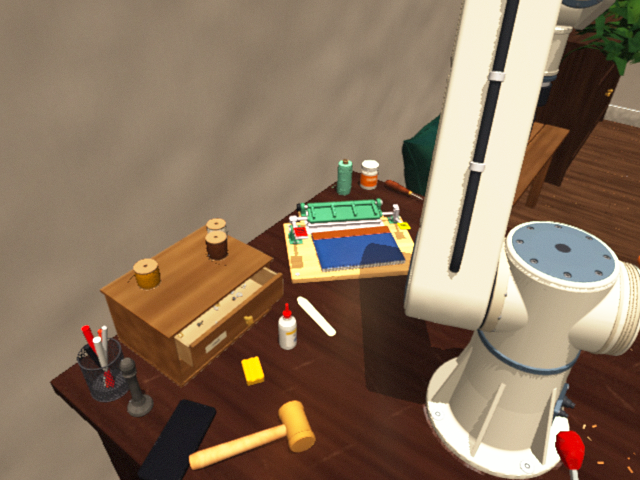

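View pics/top0.png

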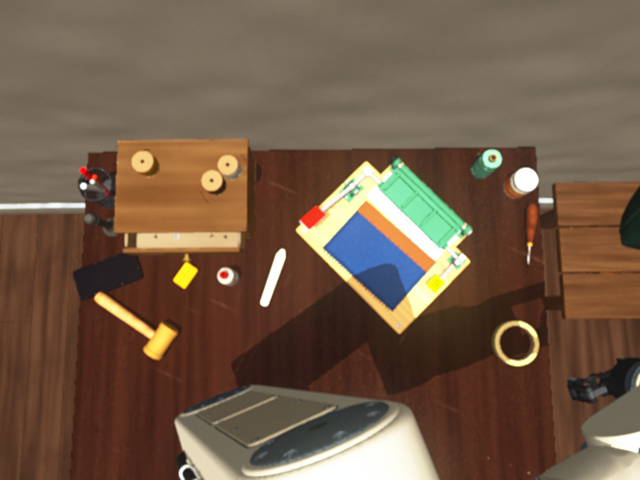

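```bash
cat > h.py <<'E'
from plant import *
import cv2,numpy as np
from scipy.spatial.transform import Rotation as R
def ray(f,px,z):
    px=np.atleast_2d(px).astype(float)
    d=np.c_[(px[:,0]-f["cx"])/f["fx"],-(px[:,1]-f["cy"])/f["fy"],-np.ones(len(px))]@f["pose"][:3,:3].T
    o=f["pose"][:3,3]; return (o+d*((z-o[2])/d[:,2])[:,None])[:,:2]
def mask(f,lo,hi,box):
    h=cv2.cvtColor(f["frame"],cv2.COLOR_BGR2HSV);m=cv2.inRange(h,np.array(lo),np.array(hi))
    o=np.zeros_like(m);x0,y0,x1,y1=box;o[y0:y1,x0:x1]=m[y0:y1,x0:x1]
    o=cv2.morphologyEx(o,cv2.MORPH_OPEN,np.ones((3,3)))
    n,l,s,c=cv2.connectedComponentsWithStats(o)
    return o,l,s,c
def big(f,lo,hi,box):
    o,l,s,c=mask(f,lo,hi,box);k=1+np.argmax(s[1:,4]);ys,xs=np.where(l==k);return np.c_[xs,ys],c[k],s[k,4]
E
python3 - <<'E'
from h import *
f=grab_frame("top");h=cv2.cvtColor(f["frame"],cv2.COLOR_BGR2HSV)
for n,p in dict(wood=(345,190),wood2=(310,240),wood3=(402,322),wood4=(330,255),shade=(385,315),blue=(370,260),blue2=(400,290),leather=(405,235),red=(313,217),yel=(435,283),green=(420,200),table=(280,330),white=(375,200)).items(): print(n,h[p[1],p[0]])
B=(285,150,485,345)
o,l,s,c=mask(f,(12,60,130),(24,185,255),B)
ys,xs=np.where(o>0);r=cv2.minAreaRect(ray(f,np.c_[xs,ys],18).astype(np.float32));print(len(xs),r,cv2.boxPoints(r).round(1).tolist())
cv2.imwrite("pics/m.png",o)
for n,lo,hi,z in(("blue",(100,80,30),(125,255,255),31),("red",(0,180,120),(6,255,255),128),("yel",(25,180,120),(33,255,255),56),("leather",(5,120,60),(14,230,200),31)):
    p,cc,a=big(f,lo,hi,B);q=ray(f,p,z).astype(np.float32);print(n,a,ray(f,cc,z),cv2.minAreaRect(q))
E
```

```text
wood [  8  12 251]
wood2 [ 30  76 254]
wood3 [ 21 138 248]
wood4 [ 25  29 160]
shade [ 20 139 247]
blue [109 159 192]
blue2 [109 129 115]
leather [ 18 110 245]
red [  3 207 224]
yel [ 31 255 240]
green [ 73 118 236]
table [  8 133  50]
white [ 60   1 255]
2328 ((452.603271484375, -230.13812255859375), (302.9152526855469, 232.38095092773438), 53.03582000732422) [[268.70001220703125, -281.29998779296875], [454.3999938964844, -421.0], [636.5, -179.0], [450.79998779296875, -39.29999923706055]]
blue 4573 [[ 435.71609173 -222.89078299]] ((436.2999267578125, -222.0507354736328), (203.4967041015625, 112.36290740966797), 47.18735885620117)
red 288 [[518.50945147 -88.66262658]] ((518.9520263671875, -89.3466567993164), (28.65215492248535, 45.30738067626953), 41.253501892089844)
yel 161 [[ 382.32416165 -350.50473785]] ((382.9207763671875, -350.779296875), (24.01576042175293, 30.866132736206055), 43.8290901184082)
leather 13477 [[ 530.85895822 -233.68028367]] ((496.590576171875, -249.4456329345703), (389.2102966308594, 450.7006530761719), 0.199245423078537)
```

View pics/m.png

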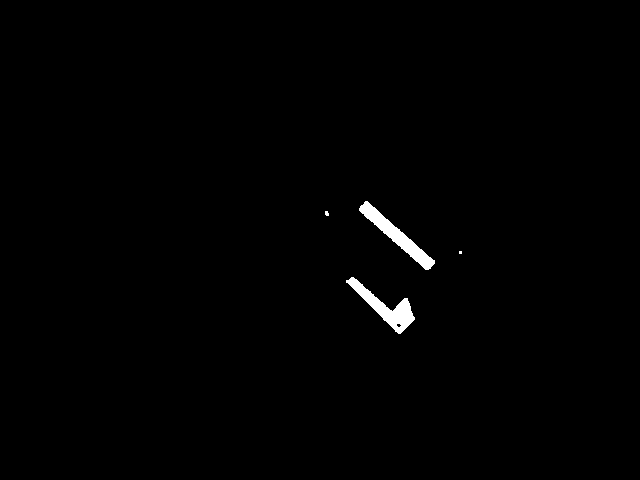

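```bash
cat > p.py <<'E'
from h import *
def line(q):
    vx,vy,x,y=cv2.fitLine(q.astype(np.float32),cv2.DIST_HUBER,0,.01,.01).ravel();return np.array([x,y]),np.array([vx,vy])
def isect(a,b):
    t=np.linalg.solve(np.c_[a[1],-b[1]],b[0]-a[0]);return a[0]+t[0]*a[1]
E
python3 - <<'E'
from p import *
f=grab_frame("top");h=cv2.cvtColor(f["frame"],cv2.COLOR_BGR2HSV)
m=((h[...,2]>115)*255).astype(np.uint8);m[:150]=0;m[345:]=0;m[:,:285]=0;m[:,485:]=0
m=cv2.morphologyEx(m,cv2.MORPH_OPEN,np.ones((3,3)))
c=max(cv2.findContours(m,0,cv2.CHAIN_APPROX_NONE)[0],key=cv2.contourArea)[:,0].astype(float)
def near(a,b,tol=4):
    a=np.array(a,float);b=np.array(b,float);L=np.linalg.norm(b-a);u=(b-a)/L;d=c-a;t=d@u
    e=abs(d@np.array([-u[1],u[0]]));k=(e<tol)&(t>6)&(t<L-6);return c[k]
ed={}
for n,a,b in(("front",(297,232),(402,332)),("left",(297,232),(365,163)),("right",(402,332),(468,265))):
    p=near(a,b);ed[n]=line(ray(f,p,18));d=ed[n][1];print(n,len(p),np.degrees(np.arctan2(d[1],d[0])),ed[n][0])
cl=isect(ed["front"],ed["left"]);cr=isect(ed["front"],ed["right"]);print(cl,cr,np.linalg.norm(cl-cr))
ey=(cl-cr)/np.linalg.norm(cl-cr);ex=np.array([ey[1],-ey[0]]);O=(cl+cr)/2+250*ex;print("ex",ex,"O",O)
print("yaw",np.degrees(np.arctan2(ex[1],ex[0])))
for n,q in(("pad",(518.9,-89)),("tab",(382.6,-350.6))):print(n,(np.array(q)-O)@ex,(np.array(q)-O)@ey)
M=cv2.inRange(h,(100,80,30),(125,255,255));M[:200]=0;M[320:]=0
p,_,_=big(f,(100,80,30),(125,255,255),(285,150,485,345));r=cv2.minAreaRect(ray(f,p,31).astype(np.float32))
lp,_,_=big(f,(12,70,130),(22,185,255),(350,195,440,275))
r2=cv2.minAreaRect(ray(f,lp,31).astype(np.float32))
for n,rr in(("blue",r),("leather",r2)):
    b=cv2.boxPoints(rr)-O;print(n,rr,np.c_[b@ex,b@ey].round(1).tolist())
E
python3 -c "
import cv2;i=cv2.imread('pics/top0.png')[150:345,285:485];cv2.imwrite('pics/crop.png',cv2.resize(i,None,fx=3,fy=3,interpolation=cv2.INTER_CUBIC))"
```

```text
front 101 44.58862 [ 355.0832  -192.58833]
left 43 -44.93601 [ 616.6188  -152.66727]
right 59 -46.310486 [ 348.8617  -356.55188]
[506.77032  -43.063904] [ 271.2107  -275.26498] 330.7653
ex [ 0.70201164 -0.71216553] O [ 564.4934 -337.2058]
yaw -45.411377
pad -208.77072721975276 141.77331539843
tab -118.15241058724347 -138.9410932436236
blue ((436.2999267578125, -222.0507354736328), (203.4967041015625, 112.36290740966797), 47.18735885620117) [[-223.5, -114.5999984741211], [-111.30000305175781, -109.5999984741211], [-120.5, 93.69999694824219], [-232.6999969482422, 88.5999984741211]]
leather ((491.46356201171875, -272.3529968261719), (207.15652465820312, 29.06609535217285), 47.16740798950195) [[-107.30000305175781, -110.5999984741211], [-78.30000305175781, -109.30000305175781], [-87.5999984741211, 97.5999984741211], [-116.5999984741211, 96.30000305175781]]
```

View pics/crop.png

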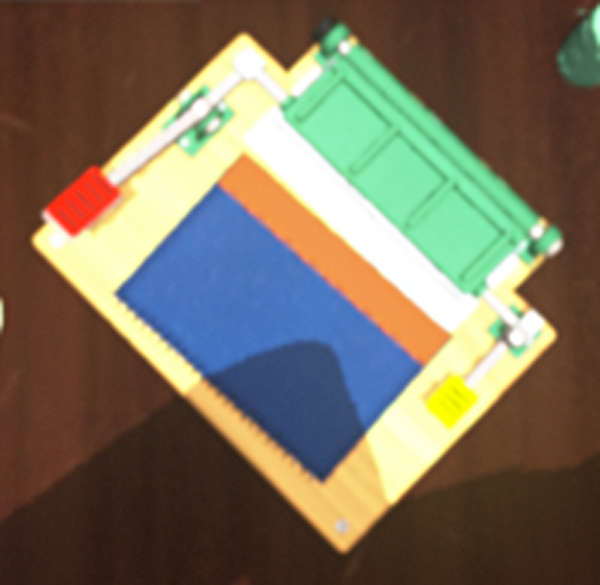

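```bash
cat >> p.py <<'E'
ex=np.array([.7020,-.7122]);ey=-np.array([-.7122,-.7020]);O=np.array([564.5,-337.2])
def W(x,y,z): return np.r_[O+x*ex+y*ey,z]
def P(p): d=np.array(p)[:2]-O;return np.r_[d@ex,d@ey,p[2]]
def shift(p):
    s=observe();r=R.from_quat(s["orientation"]);return r.inv().apply(np.array(p)-s["ee_pos"])/1000
def turn():
    t=R.from_matrix(np.c_[np.r_[-ex,0],np.r_[ey,0],[0,0,-1]])
    return (R.from_quat(observe()["orientation"]).inv()*t).as_rotvec(degrees=True)
E
python3 -c "
from p import *
print(W(-203,141,0),shift(W(-203,141,160)),shift(W(-203,141,231)),turn())"
```

```text
[522.4142 -93.6414   0.    ] [ 0.45839636 -0.35720067  0.07116879] [ 4.58399156e-01 -3.57261225e-01  1.68811943e-04] [-2.91608418e-02 -5.02753167e-02 -1.14488935e+02]
```

Call:
{"op": "move_arm", "data": {"targets": [{"fingers":0,"xyz":[0.458,-0.357,0],"rot":[0,0,-114.5]},{"fingers":0,"xyz":[0.458,-0.357,0],"rot":[0,0,-114.5]},{"fingers":0,"xyz":[0.458,-0.357,0],"rot":[0,0,-114.5]},{"fingers":0,"xyz":[0.458,-0.357,0],"rot":[0,0,-114.5]},{"fingers":0,"xyz":[0.458,-0.357,0],"rot":[0,0,-114.5]},{"fingers":0,"xyz":[0.458,-0.357,0],"rot":[0,0,-114.5]},{"fingers":0,"xyz":[0.458,-0.357,0],"rot":[0,0,-114.5]},{"fingers":0,"xyz":[0.458,-0.357,0],"rot":[0,0,-114.5]},{"fingers":0,"xyz":[0.458,-0.357,0],"rot":[0,0,-114.5]},{"fingers":0,"xyz":[0.458,-0.357,0],"rot":[0,0,-114.5]},{"fingers":0,"xyz":[0.458,-0.357,0],"rot":[0,0,-114.5]},{"fingers":0,"xyz":[0.458,-0.357,0],"rot":[0,0,-114.5]},{"fingers":0,"xyz":[0.458,-0.357,0],"rot":[0,0,-114.5]},{"fingers":0,"xyz":[0.458,-0.357,0],"rot":[0,0,-114.5]},{"fingers":0,"xyz":[0.458,-0.357,0],"rot":[0,0,-114.5]},{"fingers":0,"xyz":[0.458,-0.357,0.04],"rot":[0,0,-114.5]},{"fingers":0,"xyz":[0.458,-0.357,0.07],"rot":[0,0,-114.5]},{"fingers":0,"xyz":[0.458,-0.357,0.07],"rot":[0,0,-114.5]},{"fingers":0,"xyz":[0.458,-0.357,0.07],"rot":[0,0,-114.5]}]}}

```text
clock: 1.78
ee_pos: [521.0, -94.0, 160.4]
orientation: [0.386, 0.922, -0.0, -0.002]
ft_force: [-0.6, 0.5, 0.2]
grip_width: -0.2
finger_force: 0.0
```

```bash
python3 - <<'E'
from p import *
s=observe();print(s["clock"],P(s["ee_pos"]),turn(),s["ft_force"],s["grip_width"])
a=grab_frame("top")["frame"][130:350,260:500];b=grab_frame("scene")["frame"][160:300,250:450]
a=cv2.resize(a,None,fx=2,fy=2);b=cv2.resize(b,(300,210))
o=np.zeros((440,790,3),np.uint8);o[:,:480]=a;o[:210,485:785]=b;cv2.imwrite("pics/a.png",o)
E
```

```text
1.7833 [-203.68692212  139.74316012  160.39486341] [-0.1234175  -0.17478638 -0.03784786] [-0.57973453  0.47807697  0.15532367] -0.20046526937118467
```

View pics/a.png

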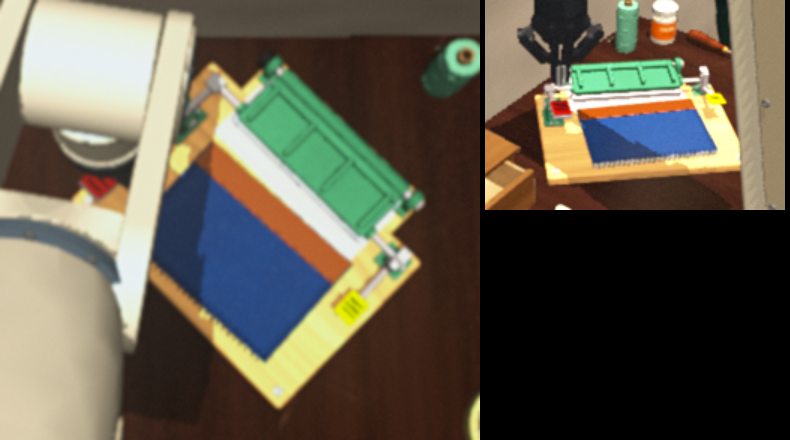

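Call:
{"op": "move_arm", "data": {"targets": [{"fingers":0,"xyz":[0,0,0.025],"rot":[0,0,0]},{"fingers":0,"xyz":[0,0,0.034],"rot":[0,0,0]},{"fingers":0,"xyz":[0.006,0,0.042],"rot":[0,0,0]},{"fingers":0,"xyz":[0.011,0,0.05],"rot":[0,0,0]},{"fingers":0,"xyz":[0.014,0,0.057],"rot":[0,0,0]},{"fingers":0,"xyz":[0.017,0,0.064],"rot":[0,0,0]}]}}

```text
clock: 2.38
ee_pos: [513.1, -84.2, 100.4]
orientation: [0.386, 0.923, -0.0, 0.004]
ft_force: [-3.5, -11.8, 27.2]
grip_width: -0.1
finger_force: 13.8
```

Call:
{"op": "move_arm", "data": {"targets": [{"fingers":0,"xyz":[0,0,0],"rot":[0,0,0]},{"fingers":0,"xyz":[0,0,0],"rot":[0,0,0]},{"fingers":0,"xyz":[0,0,0],"rot":[0,0,0]}]}}

```text
clock: 2.63
ee_pos: [512.7, -83.7, 99.8]
orientation: [0.386, 0.923, -0.0, 0.003]
ft_force: [1.8, -8.0, 10.0]
grip_width: -0.0
finger_force: 5.0
```

```bash
python3 - <<'E'
from p import *
s=observe();print(s["clock"],P(s["ee_pos"]),turn(),s["ft_force"],s["torque"])
a=grab_frame("top")["frame"][130:350,260:500];b=grab_frame("scene")["frame"][180:280,270:430]
a=cv2.resize(a,None,fx=1.5,fy=1.5);b=cv2.resize(b,(420,262))
o=np.zeros((330,790,3),np.uint8);o[:,:360]=a;o[:262,365:785]=b;cv2.imwrite("pics/b.png",o)
E
```

```text
2.6333 [-216.92677543  141.03759588   99.80163948] [0.10940585 0.32017529 0.01961263] [ 1.77273007 -8.01862913 10.04227566] [-1.32710942 -0.02390856  0.03731014]
```

View pics/b.png

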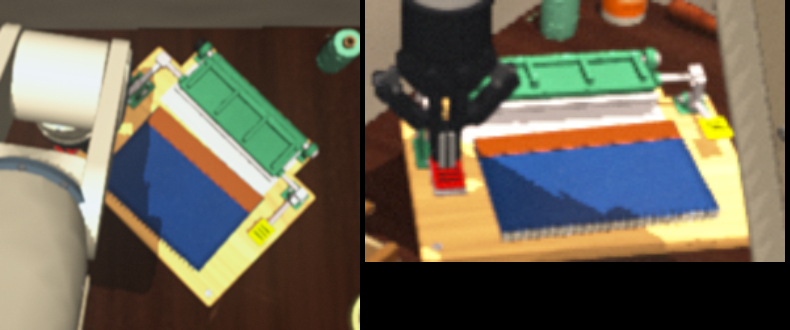

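Call:
{"op": "move_arm", "data": {"targets": [{"fingers":0,"xyz":[0.003,0,0.004],"rot":[0,0,0]},{"fingers":0,"xyz":[0.006,0,0.008],"rot":[0,0,0]},{"fingers":0,"xyz":[0.008,0,0.012],"rot":[0,0,0]},{"fingers":0,"xyz":[0.01,0,0.016],"rot":[0,0,0]},{"fingers":0,"xyz":[0.011,0,0.02],"rot":[0,0,0]},{"fingers":0,"xyz":[0.012,0,0.024],"rot":[0,0,0]},{"fingers":0,"xyz":[0.013,0,0.028],"rot":[0,0,0]},{"fingers":0,"xyz":[0.013,0,0.032],"rot":[0,0,0]},{"fingers":0,"xyz":[0.013,0,0.036],"rot":[0,0,0]},{"fingers":0,"xyz":[0.013,0,0.036],"rot":[0,0,0]},{"fingers":0,"xyz":[0.013,0,0.036],"rot":[0,0,0]}]}}

```text
clock: 3.65
ee_pos: [504.3, -73.4, 63.5]
orientation: [0.386, 0.922, 0.001, 0.003]
ft_force: [2.5, -1.8, 7.5]
grip_width: -0.4
finger_force: 3.3
```

```bash
python3 - <<'E'
from p import *
s=observe();print(s["clock"],P(s["ee_pos"]),turn(),s["ft_force"],s["torque"])
b=grab_frame("scene")["frame"][180:280,270:430]
cv2.imwrite("pics/c.png",cv2.resize(b,(640,400),interpolation=cv2.INTER_CUBIC))
E
```

```text
3.65 [-230.14200153  142.26156623   63.54478745] [ 0.21532921  0.290786   -0.01923435] [ 2.54646678 -1.83214298  7.54058917] [-0.1417154  -0.61419565  0.07423825]
```

View pics/c.png

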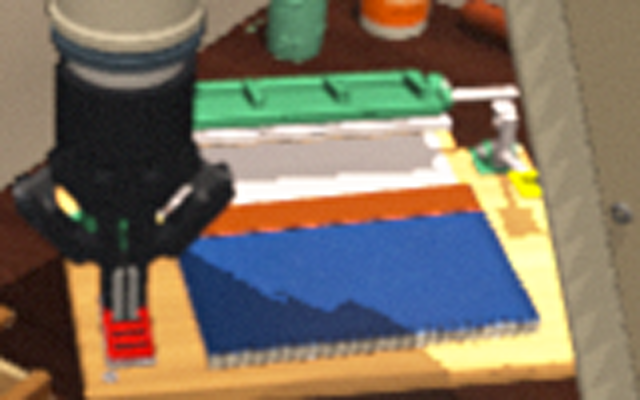

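Call:
{"op": "move_arm", "data": {"targets": [{"fingers":0,"xyz":[0,0,0.004],"rot":[0,0,0]},{"fingers":0,"xyz":[0,0,0.008],"rot":[0,0,0]},{"fingers":0,"xyz":[0,0,0.01],"rot":[0,0,0]},{"fingers":0,"xyz":[0,0,0.01],"rot":[0,0,0]},{"fingers":0,"xyz":[0,0,0.01],"rot":[0,0,0]},{"fingers":0,"xyz":[0,0,0.01],"rot":[0,0,0]}]}}

```text
clock: 4.2
ee_pos: [503.8, -72.9, 54.2]
orientation: [0.386, 0.922, 0.001, 0.003]
ft_force: [-1.7, 3.3, 19.8]
grip_width: -0.1
finger_force: 9.8
```

Call:
{"op": "move_arm", "data": {"targets": [{"fingers":0,"xyz":[0,0,0.003],"rot":[0,0,0]},{"fingers":0,"xyz":[0,0,0.003],"rot":[0,0,0]},{"fingers":0,"xyz":[0,0,0.003],"rot":[0,0,0]},{"fingers":0,"xyz":[0,0,0.003],"rot":[0,0,0]}]}}

```text
clock: 4.53
ee_pos: [504.0, -72.9, 52.8]
orientation: [0.386, 0.922, 0.001, 0.003]
ft_force: [-8.4, 4.1, 44.7]
grip_width: 0.2
finger_force: 22.5
```

Call:
{"op": "move_arm", "data": {"targets": [{"fingers":0,"xyz":[0,0,-0.006],"rot":[0,0,0]},{"fingers":0,"xyz":[0,0,-0.014],"rot":[0,0,0]},{"fingers":0,"xyz":[-0.003,0,-0.024],"rot":[0,0,0]},{"fingers":0,"xyz":[-0.007,0,-0.036],"rot":[0,0,0]},{"fingers":0,"xyz":[-0.013,0,-0.05],"rot":[0,0,0]},{"fingers":0,"xyz":[-0.018,0,-0.064],"rot":[0,0,0]},{"fingers":0,"xyz":[-0.023,0,-0.08],"rot":[0,0,0]},{"fingers":0,"xyz":[-0.023,0,-0.11],"rot":[0,0,0]},{"fingers":0,"xyz":[-0.023,0,-0.14],"rot":[0,0,0]}]}}

```text
clock: 5.28
ee_pos: [516.5, -89.5, 189.4]
orientation: [0.386, 0.922, -0.0, -0.001]
ft_force: [-0.3, 0.5, -0.2]
grip_width: -0.0
finger_force: 0.0
```

```bash
python3 - <<'E'
from p import *
s=observe();print(s["clock"],P(s["ee_pos"]),turn(),s["ft_force"])
print(shift(W(-285,8,190)))
E
```

```text
5.2833 [-210.08574377  139.70285796  189.43599911] [-0.07177081 -0.0930794  -0.02486085] [-0.2516637   0.51378503 -0.16497781]
[ 0.07486592 -0.13173346 -0.00027734]
```

Call:
{"op": "move_arm", "data": {"targets": [{"fingers":1,"xyz":[0.03,-0.04,0],"rot":[0,0,0]},{"fingers":1,"xyz":[0.055,-0.075,0],"rot":[0,0,0]},{"fingers":1,"xyz":[0.07,-0.11,0],"rot":[0,0,0]},{"fingers":1,"xyz":[0.07,-0.144,0],"rot":[0,0,0]},{"fingers":1,"xyz":[0.07,-0.144,0.04],"rot":[0,0,0]},{"fingers":1,"xyz":[0.07,-0.144,0.08],"rot":[0,0,0]},{"fingers":1,"xyz":[0.07,-0.144,0.12],"rot":[0,0,0]},{"fingers":1,"xyz":[0.07,-0.144,0.15],"rot":[0,0,0]},{"fingers":1,"xyz":[0.07,-0.144,0.17],"rot":[0,0,0]},{"fingers":1,"xyz":[0.07,-0.144,0.18],"rot":[0,0,0]},{"fingers":1,"xyz":[0.07,-0.144,0.18],"rot":[0,0,0]}]}}

```text
clock: 6.2
ee_pos: [364.2, -140.2, 6.8]
orientation: [0.386, 0.922, -0.0, -0.002]
ft_force: [-0.5, -0.5, -0.5]
grip_width: 85.7
finger_force: 0.0
```

```bash
python3 - <<'E'
from p import *
s=observe();print(s["clock"],P(s["ee_pos"]),turn(),s["ft_force"])
f=grab_frame("scene");c=f["pose"]
b=f["frame"][170:310,240:440];cv2.imwrite("pics/d.png",cv2.resize(b,(800,560),interpolation=cv2.INTER_CUBIC))
E
```

```text
6.2 [-280.93787654   -4.35261806    6.79280145] [-0.09937006 -0.21851628 -0.01227615] [-0.52306137 -0.53001813 -0.46941681]
```

View pics/d.png

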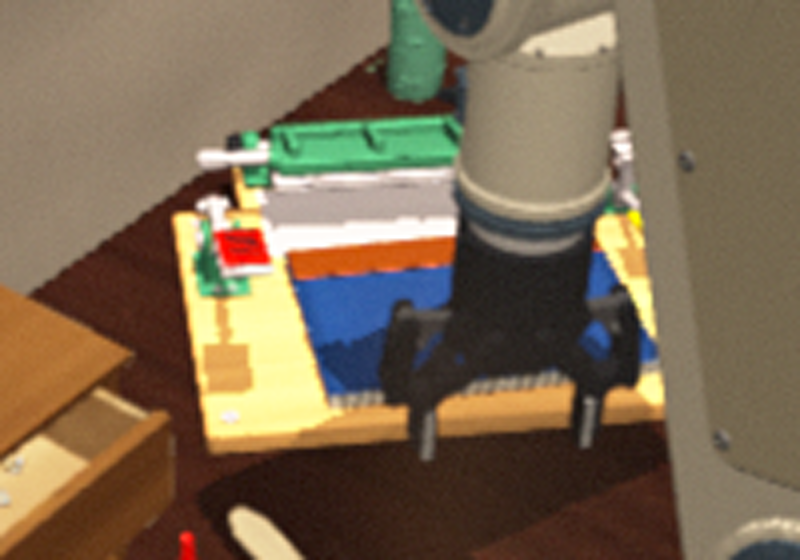

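Call:
{"op": "move_arm", "data": {"targets": [{"fingers":1,"xyz":[0,0,0.004],"rot":[0,0,0]},{"fingers":1,"xyz":[0,0,0.008],"rot":[0,0,0]},{"fingers":1,"xyz":[0,0,0.01],"rot":[0,0,0]},{"fingers":1,"xyz":[0,0,0.012],"rot":[0,0,0]},{"fingers":1,"xyz":[0,0,0.012],"rot":[0,0,0]}]}}

```text
clock: 6.67
ee_pos: [365.7, -140.6, -3.6]
orientation: [0.386, 0.923, -0.0, 0.0]
ft_force: [0.6, 0.6, 0.0]
grip_width: 85.2
finger_force: 0.0
```

Call:
{"op": "move_arm", "data": {"targets": [{"fingers":1,"xyz":[0,0,-0.013],"rot":[0,0,0]},{"fingers":1,"xyz":[-0.01,0,-0.013],"rot":[0,0,0]},{"fingers":1,"xyz":[-0.02,0,-0.013],"rot":[0,0,0]},{"fingers":1,"xyz":[-0.025,0,-0.013],"rot":[0,0,0]},{"fingers":1,"xyz":[-0.03,0,-0.013],"rot":[0,0,0]},{"fingers":1,"xyz":[-0.034,0,-0.013],"rot":[0,0,0]},{"fingers":1,"xyz":[-0.038,0,-0.013],"rot":[0,0,0]},{"fingers":1,"xyz":[-0.042,0,-0.013],"rot":[0,0,0]},{"fingers":1,"xyz":[-0.046,0,-0.013],"rot":[0,0,0]},{"fingers":1,"xyz":[-0.05,0,-0.013],"rot":[0,0,0]},{"fingers":1,"xyz":[-0.054,0,-0.013],"rot":[0,0,0]},{"fingers":1,"xyz":[-0.058,0,-0.013],"rot":[0,0,0]},{"fingers":1,"xyz":[-0.062,0,-0.013],"rot":[0,0,0]},{"fingers":1,"xyz":[-0.066,0,-0.013],"rot":[0,0,0]},{"fingers":1,"xyz":[-0.07,0,-0.013],"rot":[0,0,0]}]}}

```text
clock: 7.92
ee_pos: [415.0, -190.7, 9.3]
orientation: [0.386, 0.923, -0.0, -0.0]
ft_force: [-1.5, 1.3, -0.8]
grip_width: 85.5
finger_force: 0.7
```

```bash
cat > lk.py <<'E'
from p import *
s=observe();print(s["clock"],P(s["ee_pos"]).round(1),turn().round(2),s["ft_force"].round(1))
f=grab_frame("top")
lp,_,a=big(f,(10,70,90),(22,200,255),(350,160,450,275))
q=ray(f,lp,31)-O;q=np.c_[q@ex,q@ey]
r=cv2.minAreaRect(q.astype(np.float32));print("leather",a,r,cv2.boxPoints(r).round(1).tolist())
bp,_,a=big(f,(100,80,20),(125,255,255),(285,150,485,345))
q=ray(f,bp,31)-O;q=np.c_[q@ex,q@ey]
r=cv2.minAreaRect(q.astype(np.float32));print("blue",a,r,cv2.boxPoints(r).round(1).tolist())
# blue/leather seam
m=q[:,0]>np.median(q[:,0]);ys=np.arange(-80,76,5);pts=[]
for y in ys:
    k=abs(q[:,1]-y)<2.5
    if k.sum()>3: pts.append((q[k,0].max(),y))
pts=np.array(pts);l=line(pts);print("seam skew deg",np.degrees(np.arctan(l[1][0]/l[1][1])),"seam mid x",np.median(pts[:,0]))
cv2.imwrite("pics/lk.png",cv2.resize(f["frame"][150:345,285:485],None,fx=3,fy=3))
E
python3 lk.py
```

```text
7.9167 [-209.3   -3.6    9.3] [-0.   -0.    0.01] [-1.5  1.3 -0.8]
leather 1018 ((-62.56016540527344, -15.761123657226562), (30.000398635864258, 206.17327880859375), 0.6641899943351746) [[-78.80000305175781, 87.0999984741211], [-76.4000015258789, -119.0], [-46.400001525878906, -118.69999694824219], [-48.79999923706055, 87.5]]
blue 736 ((-102.57703399658203, 28.485986709594727), (50.06308364868164, 120.62344360351562), 0.39851483702659607) [[-128.0, 88.5999984741211], [-127.19999694824219, -32.0], [-77.0999984741211, -31.700000762939453], [-78.0, 89.0]]
seam skew deg -0.040145345 seam mid x -78.29503784373853
```

View pics/lk.png

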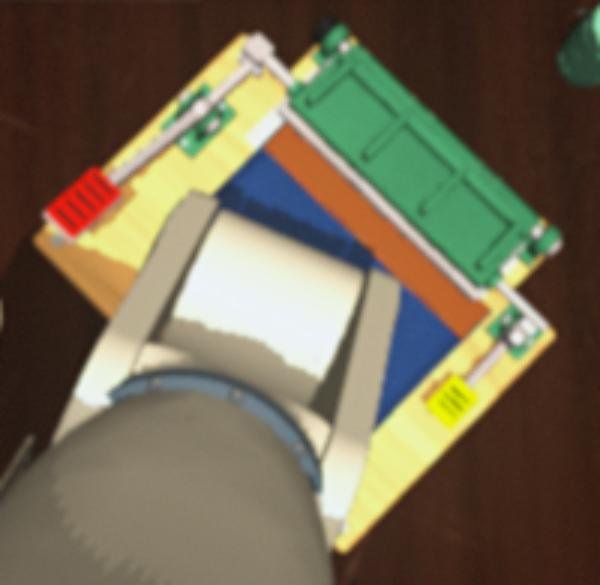

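Call:
{"op": "move_arm", "data": {"targets": [{"fingers":1,"xyz":[-0.003,0.0005,0],"rot":[0,0,0]},{"fingers":1,"xyz":[-0.006,0.0015,0],"rot":[0,0,0]},{"fingers":1,"xyz":[-0.009,0.0025,0],"rot":[0,0,0]},{"fingers":1,"xyz":[-0.012,0.0035,0],"rot":[0,0,0]},{"fingers":1,"xyz":[-0.015,0.0045,0],"rot":[0,0,0]},{"fingers":1,"xyz":[-0.018,0.0055,0],"rot":[0,0,0]},{"fingers":1,"xyz":[-0.021,0.0065,0],"rot":[0,0,0]},{"fingers":1,"xyz":[-0.024,0.0075,0],"rot":[0,0,0]},{"fingers":1,"xyz":[-0.027,0.0085,0],"rot":[0,0,0]},{"fingers":1,"xyz":[-0.03,0.0095,0],"rot":[0,0,0]}]}}

```text
clock: 8.8
ee_pos: [442.8, -205.2, 9.3]
orientation: [0.386, 0.923, 0.0, -0.0]
ft_force: [-3.7, 1.5, 2.8]
grip_width: 85.4
finger_force: 1.9
```

```bash
python3 lk.py
```

```text
8.8 [-179.5    6.     9.3] [-0.   -0.01  0.01] [-3.7  1.5  2.8]
leather 9 ((-77.0308837890625, -134.2818145751953), (4.561426162719727, 4.409139156341553), 43.26394271850586) [[-80.19999694824219, -134.1999969482422], [-77.19999694824219, -137.5], [-73.9000015258789, -134.3000030517578], [-76.9000015258789, -131.10000610351562]]
blue 411 ((-84.07806396484375, -81.5163803100586), (46.708980560302734, 69.91792297363281), 89.3581771850586) [[-119.30000305175781, -104.5], [-49.400001525878906, -105.30000305175781], [-48.900001525878906, -58.599998474121094], [-118.80000305175781, -57.79999923706055]]
seam skew deg -2.6559572 seam mid x -50.338954974867114
```

Call:
{"op": "move_arm", "data": {"targets": [{"fingers":1,"xyz":[-0.003,0,0],"rot":[0,0,0]},{"fingers":1,"xyz":[-0.006,0,0],"rot":[0,0,0]},{"fingers":1,"xyz":[-0.008,0,0],"rot":[0,0,0]},{"fingers":1,"xyz":[-0.01,0,0],"rot":[0,0,0]},{"fingers":1,"xyz":[-0.012,0,0],"rot":[0,0,0]},{"fingers":1,"xyz":[-0.014,0,0],"rot":[0,0,0]},{"fingers":1,"xyz":[-0.014,0,0],"rot":[0,0,0]}]}}

```text
clock: 9.43
ee_pos: [452.9, -215.5, 9.3]
orientation: [0.386, 0.923, -0.0, 0.0]
ft_force: [-1.1, -0.2, 0.5]
grip_width: 85.6
finger_force: 0.8
```

Call:
{"op": "move_arm", "data": {"targets": [{"fingers":1,"xyz":[-0.001,0,0],"rot":[0,0,0]},{"fingers":1,"xyz":[-0.002,0,0],"rot":[0,0,0]},{"fingers":1,"xyz":[-0.002,0,0],"rot":[0,0,0]}]}}

```text
clock: 9.68
ee_pos: [453.0, -215.7, 9.2]
orientation: [0.386, 0.923, 0.0, -0.001]
ft_force: [-4.1, 5.9, 5.3]
grip_width: 85.4
finger_force: 3.7
```

```bash
python3 lk.py
```

```text
9.6833 [-164.8    5.8    9.2] [-0.02 -0.13  0.  ] [-4.1  5.9  5.3]
leather 9 ((-77.0308837890625, -134.2818145751953), (4.561426162719727, 4.409139156341553), 43.26394271850586) [[-80.19999694824219, -134.1999969482422], [-77.19999694824219, -137.5], [-73.9000015258789, -134.3000030517578], [-76.9000015258789, -131.10000610351562]]
blue 216 ((-69.20932006835938, -98.33036804199219), (55.98248291015625, 29.40923500061035), 32.322879791259766) [[-100.69999694824219, -100.9000015258789], [-85.0, -125.69999694824219], [-37.70000076293945, -95.80000305175781], [-53.400001525878906, -70.9000015258789]]
seam skew deg 0.73264456 seam mid x -50.434861794919314
```

Call:
{"op": "move_arm", "data": {"targets": [{"fingers":1,"xyz":[-0.001,0,0],"rot":[0,0,0]},{"fingers":1,"xyz":[-0.002,0,0],"rot":[0,0,0]},{"fingers":1,"xyz":[-0.002,0,0],"rot":[0,0,0]},{"fingers":1,"xyz":[-0.002,0,0],"rot":[0,0,0]}]}}

```text
clock: 10.07
ee_pos: [452.9, -215.9, 9.0]
orientation: [0.386, 0.922, 0.001, -0.003]
ft_force: [-6.9, 12.4, 10.6]
grip_width: 85.0
finger_force: 6.8
```

Call:
{"op": "move_arm", "data": {"targets": [{"fingers":1,"xyz":[0.006,0,0],"rot":[0,0,0]},{"fingers":1,"xyz":[0.03,0,0],"rot":[0,0,0]},{"fingers":1,"xyz":[0.06,0,0],"rot":[0,0,0]},{"fingers":1,"xyz":[0.08,0,-0.03],"rot":[0,0,0]},{"fingers":0,"xyz":[0.08,0,-0.07],"rot":[0,0,0]},{"fingers":0,"xyz":[0.08,0,-0.11],"rot":[0,0,0]},{"fingers":0,"xyz":[0.08,-0.04,-0.13],"rot":[0,0,0]},{"fingers":0,"xyz":[0.08,-0.08,-0.13],"rot":[0,0,0]},{"fingers":0,"xyz":[0.08,-0.12,-0.13],"rot":[0,0,0]},{"fingers":0,"xyz":[0.08,-0.16,-0.13],"rot":[0,0,0]},{"fingers":0,"xyz":[0.08,-0.2,-0.13],"rot":[0,0,0]},{"fingers":0,"xyz":[0.08,-0.22,-0.13],"rot":[0,0,0]},{"fingers":0,"xyz":[0.08,-0.22,-0.13],"rot":[0,0,0]}]}}

```text
clock: 11.15
ee_pos: [240.7, -318.6, 139.8]
orientation: [0.387, 0.922, -0.001, 0.001]
ft_force: [0.5, -0.4, 0.5]
grip_width: 0.3
finger_force: 0.0
```

```bash
python3 lk.py; python3 -c "
from p import *
print(shift(W(-115,-139,80)))"
```

```text
11.15 [-240.6 -217.5  139.8] [-0.08  0.18 -0.17] [ 0.5 -0.4  0.5]
leather 9 ((-88.14933776855469, -135.67172241210938), (4.5495381355285645, 4.405451774597168), 43.30826187133789) [[-91.30000305175781, -135.60000610351562], [-88.30000305175781, -138.8000030517578], [-85.0, -135.6999969482422], [-88.0, -132.5]]
blue 3842 ((-97.83582305908203, -3.5065536499023438), (96.17556762695312, 203.8014373779297), 0.232016459107399) [[-146.3000030517578, 98.19999694824219], [-145.5, -105.5999984741211], [-49.29999923706055, -105.19999694824219], [-50.20000076293945, 98.5999984741211]]
seam skew deg 0.03627946 seam mid x -50.790964727359736
[-0.12538292  0.07742853  0.05990923]
```

View pics/lk.png

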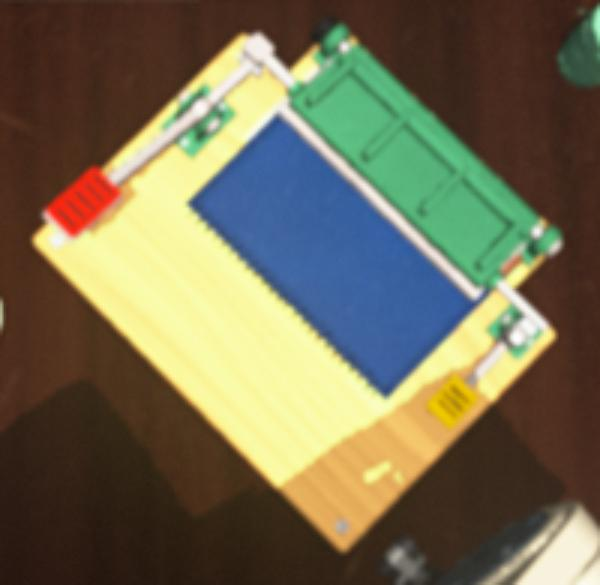

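Call:
{"op": "move_arm", "data": {"targets": [{"fingers":0,"xyz":[-0.035,0.022,0],"rot":[0,0,0]},{"fingers":0,"xyz":[-0.07,0.045,0],"rot":[0,0,0]},{"fingers":0,"xyz":[-0.1,0.065,0.0],"rot":[0,0,0]},{"fingers":0,"xyz":[-0.119,0.0785,0.02],"rot":[0,0,0]},{"fingers":0,"xyz":[-0.119,0.0785,0.05],"rot":[0,0,0]},{"fingers":0,"xyz":[-0.119,0.0785,0.07],"rot":[0,0,0]},{"fingers":0,"xyz":[-0.119,0.0785,0.08],"rot":[0,0,0]},{"fingers":0,"xyz":[-0.119,0.0785,0.088],"rot":[0,0,0]},{"fingers":0,"xyz":[-0.119,0.0785,0.094],"rot":[0,0,0]},{"fingers":0,"xyz":[-0.119,0.0785,0.098],"rot":[0,0,0]}]}}

```text
clock: 12.03
ee_pos: [382.3, -345.2, 41.4]
orientation: [0.386, 0.923, -0.0, 0.001]
ft_force: [-0.2, 0.1, -0.0]
grip_width: -0.4
finger_force: 0.0
```

```bash
python3 lk.py; cp pics/lk.png pics/tab.png
```

```text
12.0333 [-122.1 -135.4   41.4] [0.   0.07 0.02] [-0.2  0.1 -0. ]
leather 1148 ((-159.47035217285156, -2.8846054077148438), (91.81302642822266, 112.8513412475586), 44.64348602294922) [[-231.8000030517578, 5.0], [-152.5, -75.30000305175781], [-87.19999694824219, -10.800000190734863], [-166.5, 69.5]]
blue 3512 ((-98.17349243164062, -2.1013259887695312), (95.36747741699219, 201.00839233398438), 0.20226174592971802) [[-146.1999969482422, 98.19999694824219], [-145.5, -102.80000305175781], [-50.099998474121094, -102.4000015258789], [-50.79999923706055, 98.5999984741211]]
seam skew deg 0.015454214 seam mid x -51.77121243668246
```

```bash
cat > tb.py <<'E'
from p import *
s=observe()
def proj(f,p):
    c=np.linalg.inv(f["pose"])@np.r_[p,1];return np.array([f["cx"]+f["fx"]*c[0]/-c[2],f["cy"]+f["fy"]*-c[1]/-c[2]]).round(1)
for n in("scene","top"):
    f=grab_frame(n);t=proj(f,s["ee_pos"]);print(n,"tip px",t,"tab rest px",proj(f,W(-117,-139,56)),"bed edge",proj(f,W(-57,0,54)))
    x,y=proj(f,W(-117,-139,50)).astype(int)
    o,l,st,c=mask(f,(22,150,60),(34,255,255),(x-25,y-25,x+25,y+25))
    for k in range(1,len(st)): print("yellow",st[k],c[k].round(1))
    g,l,st,c=mask(f,(60,80,50),(85,255,255),(285,150,485,280) if n=="top" else (270,170,460,260))
    for k in range(1,len(st)):
        if st[k,4]>80: print("green",st[k],c[k].round(1))
    cv2.imwrite(f"pics/t_{n}_{s['clock']:.2f}.png",f["frame"])
E
python3 tb.py; python3 - <<'E'
import cv2,numpy as np
from p import *
from h import mask
f={"frame":cv2.imread("pics/scene0.png")}
for n,im,b in(("scene0","scene0.png",(270,170,460,260)),("top0","top0.png",(285,150,485,280))):
    f={"frame":cv2.imread("pics/"+im)}
    for nm,lo,hi in(("g",(60,80,50),(85,255,255)),("y",(22,150,60),(34,255,255))):
        bb=b if nm=="g" else ((380,200,430,250) if n=="scene0" else (410,258,460,308))
        o,l,st,c=mask(f,lo,hi,bb)
        for k in range(1,len(st)):
            if st[k,4]>30: print(n,nm,st[k],c[k].round(1))
E
```

```text
scene tip px [400.9 229.8] tab rest px [402.3 223.9] bed edge [345.4 215. ]
green [338 170  13  24 298] [343.8 181.1]
green [308 199  75  16 959] [343.5 206.1]
top tip px [431.1 283.7] tab rest px [435.3 282.8] bed edge [407.8 218.7]
green [472 154  13  24 221] [479.2 167.2]
green [ 381  158   83   84 2754] [421.1 202.1]
scene0 g [338 170  13  24 296] [343.9 181.1]
scene0 g [ 308  199   73   24 1386] [343.5 210.6]
scene0 g [300 203   6  13  53] [302.3 209.3]
scene0 g [289 233   6  11  51] [291.3 237.8]
scene0 y [398 222  12   8  78] [403.7 225.7]
top0 g [ 379  159   85   89 3105] [421.2 204.9]
top0 g [472 159  13  19 195] [478.7 168.4]
top0 g [348 192   5   8  35] [349.9 195.4]
top0 g [460 226  11  10  54] [465.2 230.7]
top0 y [427 275  17  17 183] [434.9 283. ]
```

Call:
{"op": "move_arm", "data": {"targets": [{"fingers":0,"xyz":[0,-0.003,0],"rot":[0,0,0]},{"fingers":0,"xyz":[0,-0.003,0],"rot":[0,0,0]},{"fingers":0,"xyz":[0,-0.003,0],"rot":[0,0,0]}]}}

```text
clock: 12.43
ee_pos: [379.9, -347.9, 42.0]
orientation: [0.386, 0.922, -0.0, 0.001]
ft_force: [-0.5, -1.2, 2.9]
grip_width: 0.1
finger_force: 1.0
```

Call:
{"op": "move_arm", "data": {"targets": [{"fingers":0,"xyz":[0,0,0.003],"rot":[0,0,0]},{"fingers":0,"xyz":[0,0,0.005],"rot":[0,0,0]},{"fingers":0,"xyz":[0,0,0.005],"rot":[0,0,0]}]}}

```text
clock: 12.68
ee_pos: [379.6, -347.2, 36.0]
orientation: [0.386, 0.923, -0.0, -0.0]
ft_force: [-2.1, -1.2, 2.4]
grip_width: 0.2
finger_force: 1.1
```

```bash
python3 tb.py;python3 lk.py
```

```text
scene tip px [401.9 231.4] tab rest px [402.3 223.9] bed edge [345.4 215. ]
green [338 170  13  24 295] [343.8 181. ]
green [ 308  199   74   22 1251] [343.5 209.5]
top tip px [431.7 285. ] tab rest px [435.3 282.8] bed edge [407.8 218.7]
green [472 154  13  24 221] [479.1 167.4]
green [ 380  158   84   88 3021] [420.8 203.8]
12.7833 [-122.7 -138.7   36.2] [-0.01 -0.01  0.01] [-1.1 -0.9  2.3]
leather 1256 ((-157.82933044433594, -0.9907302856445312), (96.32073974609375, 112.88188171386719), 44.89219665527344) [[-231.8000030517578, 5.0], [-152.10000610351562, -75.0], [-83.9000015258789, -7.0], [-163.5, 73.0]]
blue 3382 ((-100.84111785888672, -3.651702880859375), (90.02132415771484, 204.0902099609375), 0.20225855708122253) [[-146.1999969482422, 98.19999694824219], [-145.5, -105.9000015258789], [-55.5, -105.5], [-56.20000076293945, 98.5999984741211]]
seam skew deg 0.6242358 seam mid x -57.110659016123144
```

Call:
{"op": "move_arm", "data": {"targets": [{"fingers":0,"xyz":[0,0,0],"rot":[0,0,0]},{"fingers":0,"xyz":[0,0,0],"rot":[0,0,0]},{"fingers":0,"xyz":[0,0,0],"rot":[0,0,0]},{"fingers":0,"xyz":[0,0,0],"rot":[0,0,0]},{"fingers":0,"xyz":[0,0,0],"rot":[0,0,0]},{"fingers":0,"xyz":[0,0,0],"rot":[0,0,0]},{"fingers":0,"xyz":[0,0,0],"rot":[0,0,0]},{"fingers":0,"xyz":[0,0,0],"rot":[0,0,0]}]}}

```text
clock: 13.5
ee_pos: [379.7, -347.1, 36.3]
orientation: [0.386, 0.923, 0.0, -0.0]
ft_force: [-1.1, -0.6, 2.2]
grip_width: -0.0
finger_force: 1.1
```

Call:
{"op": "move_arm", "data": {"targets": [{"fingers":0,"xyz":[0,0,-0.008],"rot":[0,0,0]},{"fingers":0,"xyz":[0,0,-0.018],"rot":[0,0,0]},{"fingers":0,"xyz":[0,0,-0.03],"rot":[0,0,0]},{"fingers":0,"xyz":[0,0,-0.06],"rot":[0,0,0]},{"fingers":0,"xyz":[0,0,-0.09],"rot":[0,0,0]},{"fingers":0,"xyz":[0.03,-0.02,-0.12],"rot":[0,0,0]},{"fingers":0,"xyz":[0.06,-0.05,-0.12],"rot":[0,0,0]},{"fingers":0,"xyz":[0.09,-0.08,-0.12],"rot":[0,0,0]},{"fingers":0,"xyz":[0.11,-0.09,-0.12],"rot":[0,0,0]},{"fingers":0,"xyz":[0.11,-0.09,-0.12],"rot":[0,0,0]},{"fingers":0,"xyz":[0.11,-0.09,-0.12],"rot":[0,0,0]},{"fingers":0,"xyz":[0.11,-0.09,-0.12],"rot":[0,0,0]}]}}

```text
clock: 14.5
ee_pos: [239.1, -332.7, 157.2]
orientation: [0.386, 0.922, -0.0, 0.001]
ft_force: [0.3, 0.1, 0.2]
grip_width: -0.4
finger_force: 0.0
```

```bash
python3 tb.py;python3 lk.py
```

```text
scene tip px [459.7 214. ] tab rest px [402.3 223.9] bed edge [345.4 215. ]
yellow [398 223  11   7  60] [402.9 225.8]
green [338 170  13  24 294] [343.8 181. ]
green [ 308  199   74   22 1245] [343.4 209.4]
top tip px [438.4 355.3] tab rest px [435.3 282.8] bed edge [407.8 218.7]
yellow [427 275  17  17 188] [435.2 283. ]
green [472 154  13  24 221] [479.1 167.4]
green [ 380  158   91   90 3128] [422.1 205. ]
14.6 [-231.4 -228.2  156.7] [0.   0.07 0.04] [0.8 0.5 0.6]Traceback (most recent call last):
  File "lk.py", line 4, in <module>
    lp,_,a=big(f,(10,70,90),(22,200,255),(350,160,450,275))
           ~~~^^^^^^^^^^^^^^^^^^^^^^^^^^^^^^^^^^^^^^^^^^^^^
  File "h.py", line 15, in big
    o,l,s,c=mask(f,lo,hi,box);k=1+np.argmax(s[1:,4]);ys,xs=np.where(l==k);return np.c_[xs,ys],c[k],s[k,4]
                                  ~~~~~~~~~^^^^^^^^^
    return _wrapfunc(a, 'argmax', axis=axis, out=out, **kwds)
    return bound(*args, **kwds)
ValueError: attempt to get argmax of an empty sequence
```

```bash
python3 -c "
from plant import *
print(close_job())"
```

```text
the job is handed in; nothing more can be done
None
```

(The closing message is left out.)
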